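# Gauge the biscuit press

## Task

Take the steel gauge rod out of its rest and slide it down the barrel of the biscuit press, past the drag of the wiper, until it stands on the follower at the bottom; press it home gently and leave it standing there. Then slide the brass pointer on the scale post until its blade is level with the top of the rod, so that the exposed length can be read, and leave the other things on the worktop alone.

Things in the scene. Friction and masses are not known exactly. Their poses are not given: they have to be found in the camera images.
- rod: loose round bar of bright steel, 14 mm diameter, 170 mm long, about 200 g, with dark ring marks; it stands upright in the rest at the start. Origin at the centre of its lower end (foot), z along the rod to its top. The foot is bevelled to 9 mm diameter over its last 6 mm.
- rod_top (a point): centre of the rod's upper end, 170 mm above its foot
- rest: fixed wooden block 70 x 70 x 45 mm high with a vertical blind hole 16 mm wide and 35 mm deep in the middle of its top, in which the rod stands (foot 10 mm above the worktop). Origin at the centre of its underside.
- press: fixed biscuit press: dark wooden base board 160 (x) x 220 (y) x 18 mm, with an upright steel barrel at y = +65 mm (outer diameter 48 mm, its mouth 120 mm above the worktop) and at x = +45 mm, y = -65 mm an upright 12 mm square scale post, top 266 mm above the worktop. Origin at the centre of the board's underside; z up, yaw varies.
- bore (a point): centre of the barrel's mouth. Vertical bore 16.5 mm wide; funnel at the mouth 22.5 mm wide, 7 mm deep. About 20 mm down, two sprung wiper shoes drag on the rod: up to about 9 N to push in, then a steady 3 to 7 N; they hold the rod when let go. The follower closes the bore 55 to 90 mm below the mouth: how deep cannot be seen and must be felt.
- pad (a joint): how far the sprung pad on top of the follower, out of sight in the barrel, is pressed in, m: 0 untouched; 0.4 mm per newton. Pressed home: 0.0015 or more (4 N over the wiper's drag). Above 0.006 (15 N) it is crushed. 5 to 10 N over the drag is a good press. When let go the rod must still weigh on the pad: above 0.0004; opening fingers can draw it up a little.
- pointer (a joint): height of the pointer above the lower end of its travel, m, 0 to 0.12; its blade is then 130 mm + this above the worktop. It slides straight up and down the scale post with about 2 N of friction and stays where it is left.
- pointer_tab (a point): centre of the pointer's grip tab, a brass block 24 (press x) x 14 (press y) x 30 mm high, on the end of an arm 94 mm from the post towards the press's -x; pinch it from above across its 14 mm, along the press's y. It is level with the blade.
- pointer_edge (a point): middle of the tip of the pointer's horizontal blade (3 mm thick), which points from the arm towards the barrel; its height is the height the pointer shows
- salt_shaker: bystander, glass salt shaker with a grey top, 44 mm wide, 90 mm high, origin under its centre; leave alone
- lemon: bystander, lemon about 70 mm long; leave alone
- ramekin: bystander, white round ramekin, 80 mm wide, 42 mm high; leave alone
- garlic: bystander, garlic bulb, 56 mm; leave alone
- spice_jar: bystander, slim glass spice jar with a black cap, 40 mm wide, 105 mm high; leave alone

How it is judged:
On the way, in this order (a step that is already met when the one before it is completed fails the run):
1. the rod stands upright in the barrel, pressed home on the follower (value of joint pad above 0.0015 m and horizontal distance between rod and bore below 0.005 m and angle between rod's own z axis and vertical below 0.12 rad), for 0.2 s.
2. the pointer's blade is level with the top of the rod, the rod let go and still home (z of rod_top in the frame of pointer_edge between -0.004 and 0.004 m and contact force between the fingers and rod below 0.1 N and value of joint pad above 0.0004 m), for 0.2 s.
At the end, for the whole second after the job is handed in: The rod stands upright in the barrel (foot within 5 mm of the bore's axis, leaning less than 0.12 rad) and still rests on the follower with its pad pressed at least 0.4 mm; the pointer's blade is within 4 mm of the height of the rod's top; both are let go and at rest (value of joint pad above 0.0004 m and horizontal distance between rod and bore below 0.005 m and angle between rod's own z axis and vertical below 0.12 rad and z of rod_top in the frame of pointer_edge between -0.004 and 0.004 m and linear speed of rod below 0.01 m/s and velocity of joint pointer between -0.005 and 0.005 m/s); the robot touches nothing.
It fails at once if the follower's pad is crushed: pressed in more than 6 mm (15 N) (value of joint pad above 0.006 m).
It fails at once if the rod is dropped or tipped over (angle between rod's own z axis and vertical above 0.6 rad).
It fails at once if a bystander is moved more than 20 mm (distance of any of salt_shaker, lemon, ramekin, garlic, spice_jar from where it was at the start of the episode above 0.02 m).
It also fails if it takes over 59 s, if anything falls off the work surface, if the arm or the gripper's body presses on something with over 40 N, if the wrist force passes 120 N, or if a joint passes its speed limit or range.

## Robot

A 7-joint arm with a two-finger parallel gripper is mounted at the origin on a cart in front of the work surface, level with it; the furniture and walls round the work are solid. World frame = base frame: x ahead of the robot, y to its left, z up, the work surface at z = 0. Lengths are in m, angles in rad, forces in N, time in s.
With the tool pointing down it reaches from about 0.4 to 0.875 m from the base axis. Payload 19.3 kg.
Tool frame: the origin (TCP) lies at the very end of the fingers, on their centre line; the grasp point (between the pads) lies 19 mm behind it; z points along the fingers, y is the line along which they close (so a half turn about z gives the same grasp; the last joint's range is limited). The gripper opens to 85 mm and grips with 20 to 120 N. Pads are 22 mm wide; open, the fingers measure 114 mm over their backs; the gripper's body (76 mm by 85 mm) begins 54 mm behind the grasp point. The pads swing forward as they close: fully open they stand 13 mm farther back than shut.
Start: joints at [-0.07, 0.521, -0.036, 1.599, 0.021, 1.021, -0.113], TCP at [0.625, -0, 0.231] pointing down, gripper open.
Joint ranges: [-2.91, 2.91], [-0.3, 2.13], [-1.5, 1.42], [0.17, 2.43], [-1.26, 4.41], [0.16, 1.93], [-2.52, 2.52]. Speed limits (rad/s): [1.89, 1.89, 2.39, 2.39, 3.01, 3.01, 3.01].

## Interface

Orientations are given as [roll, pitch, yaw] about the fixed x, y, z axes, in that order (R = Rz(yaw) Ry(pitch) Rx(roll)).
In Python, from workcell import monitor, optics, job_done gives the robot as it stands.
- The arm moves only by the shell command python3 -m handwheel 'ROWS' [FORCE]. ROWS is JSON, a list of rows, each an object of numbers: "dx", "dy", "dz": the shift along the tool's x, y, z in cm; "wx", "wy", "wz": the turn, a rotation vector about the tool's x, y, z in rad; "claw": the opening in per cent of the stroke, from 0 (shut) to 100 (fully open). A call has 1 to 8 rows; each row shifts and turns the commanded pose from where the row before left it, along the tool's axes as they then stand; what a row does not reach is not made up. A row lasts 1/8 s, in which the tool goes at most 62.5 mm and 10.7 degrees, less where a joint would pass 70% of its speed; a pose out of reach is approached as far as the arm can. A call with a gripper value outside its range is refused whole. The fingers move at their own pace and stop on an object; FORCE is the grip in N (left out, the last holds). Time passes only in rows, so rows that do not move let the fingers close. It gives the time, the measured TCP pose, the force, the opening and the grip force at its end, in the units of the state.
- monitor.observe(): the state, without advancing time (a new reading comes with each control period).
- optics.grab_frame(name): name is "scene" or "side" or "wrist"; returns a dict with "frame" (480x640x3 uint8, blue, green, red), "fovy" (degrees; the focal length in pixels is half the picture's height over the tangent of half this angle, whatever the lens; pixels are square), "cx", "cy" (the principal point, pixels), "R" (3x3) and "t" (3): a world point X has camera coordinates R X + t. Camera axes: x right, y down, z forward; pixel columns grow to the right and rows downward; lengths in m; the calibration is good to about 2 mm. A picture is of the moment at which its call begins. There is no depth.
- job_done(): hands the job in; it is judged then, once.
Trained networks look in the newest picture that a camera, given by its name, has taken for a name from the list of things; names that differ only in an ending like _2 or _b are one class to them, and where a whole thing is asked for, a point or a joint stands for the part that bears it (a point fixed in the world has none). Each returns a list of dicts, best first, with "p" (0 to 1); they miss things now and then, are a little off and sometimes report something else, mostly with a low value. They report only what shows in the picture. A call takes as long as a camera call.
- optics.masks_of(name, camera): "region" (480x640 bool, what is visible of it) and "rect" ([left, top, width, height] in pixels, round what is visible of it).
The state is a dict: "clock": time; "qpos": joint angles; "qd": joint speeds; "joint_efforts": joint torques, N m; "position": TCP position; "tool_rot": TCP orientation; "force": force on the tool from outside, world axes, zero at the start; "moment": the same for the moment, N m; "grip_width": finger opening in m; "finger_force": force on a finger pad.
Only numpy, scipy, OpenCV 4.12 (cv2) and the standard library are available. Lean on these libraries where they do the work, as an engineer would, in place of code of your own. Each camera call takes 0.05 s, during which the arm holds its last target. There are 200 camera calls.

## Working session

There is one attempt and no reset: what is moved stays moved. The work goes in short steps, Python scripts to look and compute and a shell command to move; the robot and the scene stay as the last step left them, time stands still between calls to the robot, and variables do not carry over. Pictures are saved under pics/ and viewed, at most 10 in all, crops included, and the job is handed in when it is done.

```bash
mkdir -p pics
cat > h.py <<'E'
import numpy as np, cv2
from workcell import monitor, optics
def cam(n):
    f=optics.grab_frame(n); fl=240/np.tan(np.radians(f['fovy'])/2)
    K=np.array([[fl,0,f['cx']],[0,fl,f['cy']],[0,0,1]]); return f['frame'],K,np.array(f['R']),np.array(f['t'])
def ray(c,u,v):
    _,K,R,t=c; d=R.T@np.linalg.solve(K,[u,v,1]); return -R.T@t,d
def onz(c,u,v,z):
    o,d=ray(c,u,v); return o+d*(z-o[2])/d[2]
def tri(rs):
    A=0;b=0
    for o,d in rs:
        d=d/np.linalg.norm(d);P=np.eye(3)-np.outer(d,d);A=A+P;b=b+P@o
    return np.linalg.solve(A,b)
def proj(c,X):
    p=c[1]@(c[2]@np.array(X)+c[3]); return p[:2]/p[2]
E
python3 - <<'E'
from h import *
print(monitor.observe())
ims=[]
for n in ('scene','side'):
    c=cam(n);cv2.imwrite(f'pics/{n}0.png',c[0]); print(n,c[1][0,0],c[2].round(3).tolist(),c[3].round(3))
    for k in ['rod','rest','press','pointer','pointer_tab','pointer_edge','salt_shaker','lemon','ramekin','garlic','spice_jar']:
        for m in optics.masks_of(k,n)[:1]: print(k,round(m['p'],2),m['rect'])
E
```

```text
{'clock': 0.0, 'qpos': array([-0.07021895,  0.52201688, -0.03630904,  1.59997274,  0.02119602,
        1.02107607, -0.11277476]), 'qd': array([-0.0009319 ,  0.00036361,  0.0017724 , -0.00032791, -0.00132325,
       -0.00077683, -0.00028294]), 'joint_efforts': array([-4.24098413e-03, -9.27110124e+01,  1.97758444e+00, -3.69928443e+01,
        1.76317629e-02,  8.19846697e-03, -6.58496788e-05]), 'position': array([ 6.24686278e-01, -3.25650713e-05,  2.30736769e-01]), 'tool_rot': array([-3.14050748e+00,  8.16726056e-05,  1.57081194e+00]), 'force': array([-0.21380892,  0.01408928,  0.57892649]), 'moment': array([-0.00972396,  0.00172326,  0.01747919]), 'finger_force': 0.0, 'grip_width': 0.08532659641440199}
scene 503.94922565084613 [[0.914, -0.405, 0.013], [-0.238, -0.561, -0.793], [0.329, 0.722, -0.609]] [-0.425  0.293  0.936]
rod 0.73 [299.1, 207.4, 6.1, 48.5]
rest 0.8 [285.2, 244.0, 37.8, 37.4]
press 0.53 [378.9, 312.5, 58.8, 29.6]
pointer 0.66 [377.4, 310.4, 61.1, 30.1]
pointer_tab 0.76 [376.8, 308.1, 59.2, 34.4]
pointer_edge 0.82 [379.2, 309.3, 56.9, 34.6]
salt_shaker 0.73 [241.1, 268.4, 23.7, 38.4]
lemon 0.84 [383.8, 258.9, 25.4, 19.4]
ramekin 0.56 [226.3, 255.2, 36.5, 29.3]
garlic 0.56 [282.9, 386.4, 28.1, 34.7]
spice_jar 0.69 [222.5, 204.5, 17.2, 42.5]
side 561.1797440352622 [[-0.903, -0.429, 0.02], [-0.215, 0.412, -0.885], [0.371, -0.804, -0.464]] [0.512 0.191 1.243]
rod 0.71 [299.8, 243.7, 9.9, 57.6]
rest 0.96 [285.3, 289.7, 40.5, 37.9]
press 0.81 [295.1, 152.2, 81.3, 126.9]
pointer 0.77 [324.6, 198.4, 43.2, 9.0]
pointer_tab 0.52 [322.4, 190.6, 43.4, 16.3]
pointer_edge 0.64 [325.8, 192.0, 43.0, 20.8]
salt_shaker 0.76 [365.8, 284.4, 18.6, 34.6]
lemon 0.72 [239.4, 252.8, 27.2, 20.6]
ramekin 0.92 [337.3, 310.9, 38.6, 39.0]
garlic 0.49 [407.1, 248.3, 23.4, 16.8]
spice_jar 0.85 [313.2, 328.7, 24.3, 58.1]
```

Run:
```python
import cv2,numpy as np
a=cv2.imread('pics/scene0.png')[180:440,190:480];b=cv2.imread('pics/side0.png')[140:400,200:490]
cv2.imwrite('pics/a.png',cv2.resize(a,None,fx=2.3,fy=2.3,interpolation=2));cv2.imwrite('pics/b.png',cv2.resize(b,None,fx=2.3,fy=2.3,interpolation=2))
```

```text
(no output)
```

View pics/a.png

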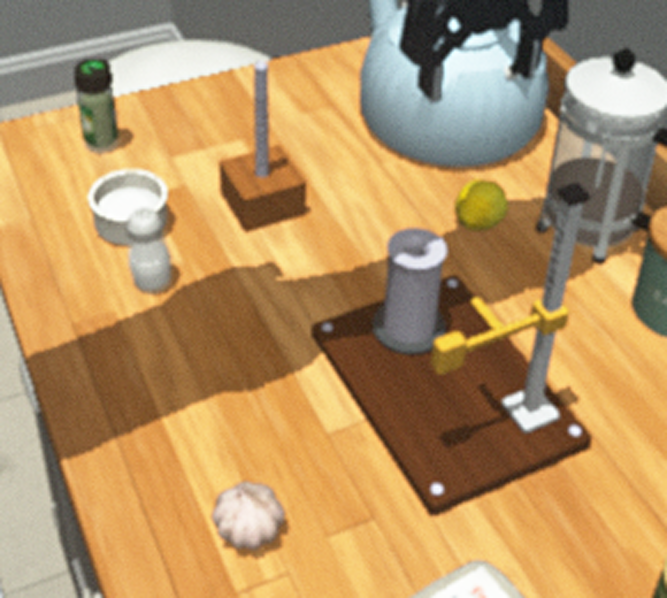

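View pics/b.png

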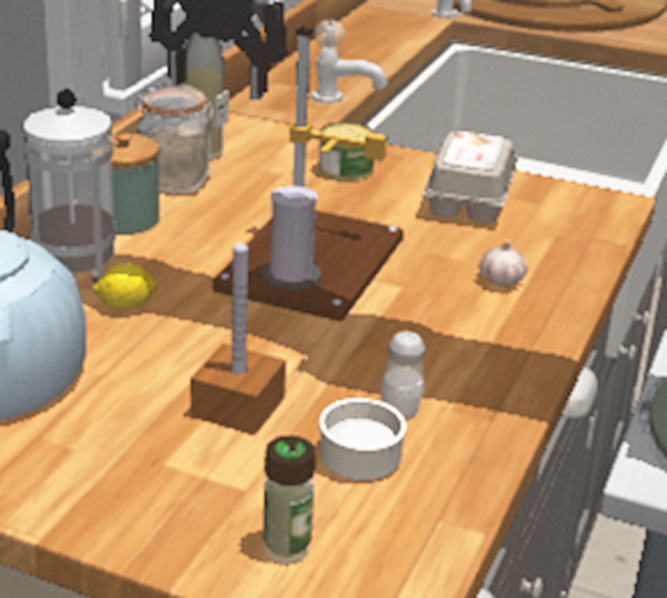

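Run:
```python
from h import *
s=cam('scene');d=cam('side')
S=lambda x,y:(190+x/2.3,180+y/2.3); D=lambda x,y:(200+x/2.3,140+y/2.3)
for n,a,b in [('rodtop',(262,64),(240,247)),('mouth',(417,248),(295,195)),('tab',(449,353),(376,144)),('posttop',(572,193),(303,33))]:
    r=[ray(s,*S(*a)),ray(d,*D(*b))];X=tri(r);print(n,X.round(4),proj(s,X)-S(*a),proj(d,X)-D(*b))
print('mouth z.12',onz(s,*S(417,248),.12),onz(d,*D(295,195),.12)); print('rod z.18',onz(s,*S(262,64),.18),onz(d,*D(240,247),.18))
for a in [(318,330),(453,282),(588,440),(435,510)]:print('corner',onz(s,*S(*a),.018).round(4))
for a in [(403,230),(217,285),(343,314)]:print('cornerside',onz(d,*D(*a),.016).round(4))
for n,a in [('salt',(152,290)),('lemon',(480,215)),('garlic',(250,530)),('ram',(128,225)),('jar',(100,140))]: print(n,onz(s,*S(*a),.01).round(3))
```

```text
rodtop [0.5033 0.1915 0.1769] [-0.16626218  0.15468877] [-0.18316401 -0.15449664]
mouth [ 0.5517 -0.0462  0.1183] [-0.07095882  0.06452037] [-0.05821265 -0.04812727]
tab [ 0.5071 -0.1782  0.1381] [ 0.15365449 -0.13218263] [0.10586972 0.08037572]
posttop [ 0.6021 -0.1704  0.2607] [-0.06561736  0.07167479] [-0.04184773 -0.04576625]
mouth z.12 [ 0.55091161 -0.04767916  0.12      ] [ 0.55003466 -0.04283174  0.12      ]
rod z.18 [0.50216496 0.18763167 0.18      ] [0.50011402 0.19714099 0.18      ]
corner [ 0.4732 -0.0153  0.018 ]
corner [ 0.6194 -0.0096  0.018 ]
corner [ 0.6299 -0.2187  0.018 ]
corner [ 0.4784 -0.2275  0.018 ]
cornerside [ 0.4776 -0.2139  0.016 ]
cornerside [0.6178 0.0129 0.016 ]
cornerside [0.4671 0.0065 0.016 ]
salt [0.351 0.102 0.01 ]
lemon [0.7   0.073 0.01 ]
garlic [ 0.339 -0.181  0.01 ]
ram [0.357 0.202 0.01 ]
jar [0.371 0.352 0.01 ]
```

```bash
python3 -m handwheel '[{"dx":4.5,"dy":-3},{"dx":4.5,"dy":-3},{"dx":4.5,"dy":-3},{"dx":4.5,"dy":-3},{"dx":1.2,"dy":-0.3},{},{}]' 40
python3 - <<'E'
from h import *
c=cam('wrist');cv2.imwrite('pics/w1.png',c[0]);print(c[1][0,0],c[2].round(3).tolist(),c[3].round(3))
print(proj(c,(.502,.192,.18)))
for m in optics.masks_of('rod','wrist')[:2]: print(m['p'],m['rect'])
E
```

```text
370.13403749804854 [[1.0, 0.001, -0.0], [0.001, -0.952, 0.306], [0.0, -0.306, -0.952]] [-0.625 -0.041  0.379]
[  13.59643587 -168.36184056]
0.44 [217.9, 414.7, 87.5, 38.4]schema error: expected keys dx, dy, dz, wx, wy, wz, claw
```

View pics/w1.png

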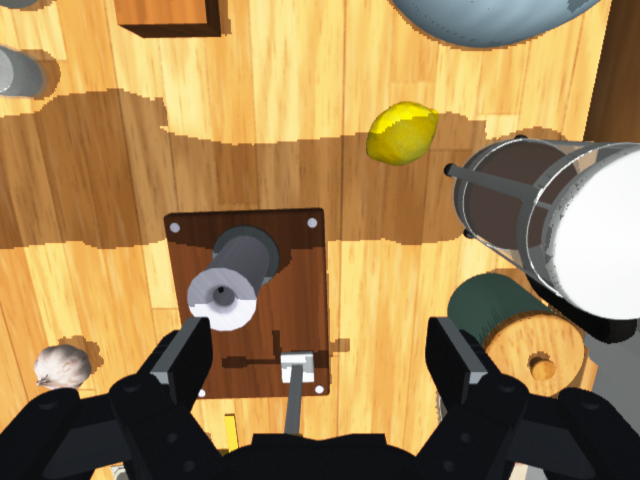

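The wrist view from the start pose shows the barrel's mouth, centred near (222,297), and the rest at the upper left. The yellow blade lies behind a finger at (232,432). The move was refused because it needs all keys.

```bash
python3 - <<'E'
from h import *
c=cam('wrist'); print(onz(c,222,298,.12))
for p in [(174,227),(312,223),(319,390)]: print(onz(c,*p,.018))
E
python3 -m handwheel '[{"dx":4.5,"dy":-3,"dz":0,"wx":0,"wy":0,"wz":0,"claw":100},{"dx":4.5,"dy":-3,"dz":0,"wx":0,"wy":0,"wz":0,"claw":100},{"dx":4.5,"dy":-3,"dz":0,"wx":0,"wy":0,"wz":0,"claw":100},{"dx":4.5,"dy":-3,"dz":0,"wx":0,"wy":0,"wz":0,"claw":100},{"dx":1.2,"dy":-0.3,"dz":0,"wx":0,"wy":0,"wz":0,"claw":100},{"dx":0,"dy":0,"dz":0,"wx":0,"wy":0,"wz":0,"claw":100},{"dx":0,"dy":0,"dz":0,"wx":0,"wy":0,"wz":0,"claw":100}]' 40
python3 - <<'E'
from h import *
c=cam('wrist');cv2.imwrite('pics/w2.png',c[0])
print(proj(c,(.502,.192,.18)),proj(c,(.502,.192,.045)))
for m in optics.masks_of('rod','wrist')[:2]: print(m['p'],m['rect'])
E
```

```text
[ 0.55275021 -0.04280408  0.12      ]
[ 0.48214547 -0.0141174   0.018     ]
[ 0.61882951 -0.00988538  0.018     ]
[ 0.62605323 -0.2071318   0.018     ]
clock: 2.33
position: [0.5027, 0.1906, 0.2312]
tool_rot: [3.141, 0.001, 1.569]
force: [-0.7, -0.5, -0.3]
grip_width: 0.0852
finger_force: 0.0
[316.71519693 272.58444313] [317.38258557 217.95921108]
0.65 [306.9, 209.3, 20.0, 74.4]
```

View pics/w2.png

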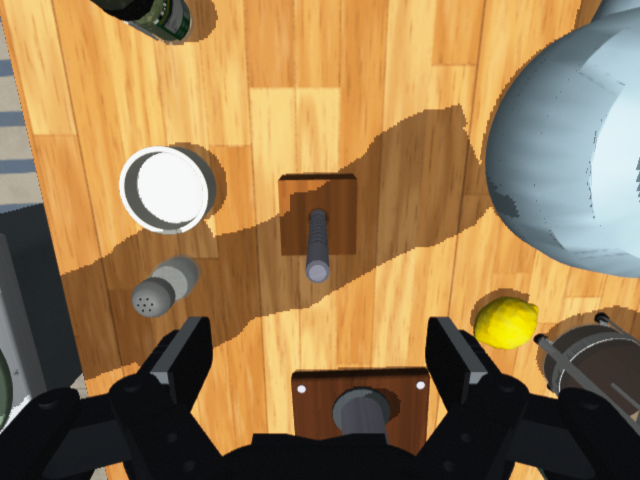

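The wrist view shows the rod's top at (317,272), which agrees with the estimate. I'll go down and grip.

```bash
python3 -m handwheel '[{"dx":0.14,"dy":-0.07,"dz":4,"wx":0,"wy":0,"wz":0,"claw":100},{"dx":0,"dy":0,"dz":4,"wx":0,"wy":0,"wz":0,"claw":100},{"dx":0,"dy":0,"dz":3.5,"wx":0,"wy":0,"wz":0,"claw":100},{"dx":0,"dy":0,"dz":0,"wx":0,"wy":0,"wz":0,"claw":0},{"dx":0,"dy":0,"dz":0,"wx":0,"wy":0,"wz":0,"claw":0},{"dx":0,"dy":0,"dz":0,"wx":0,"wy":0,"wz":0,"claw":0},{"dx":0,"dy":0,"dz":0,"wx":0,"wy":0,"wz":0,"claw":0},{"dx":0,"dy":0,"dz":0,"wx":0,"wy":0,"wz":0,"claw":0}]' 70; python3 -m handwheel '[{"dx":0,"dy":0,"dz":0,"wx":0,"wy":0,"wz":0,"claw":0},{"dx":0,"dy":0,"dz":0,"wx":0,"wy":0,"wz":0,"claw":0}]'
```

```text
clock: 3.42
position: [0.502, 0.1937, 0.1174]
tool_rot: [3.14, -0.001, 1.571]
force: [-0.1, -1.1, 9.0]
grip_width: 0.0122
finger_force: 68.1
clock: 3.68
position: [0.502, 0.1937, 0.1174]
tool_rot: [3.14, -0.001, 1.571]
force: [-0.7, -0.5, 9.0]
grip_width: 0.0123
finger_force: 68.1
```

```bash
python3 -m handwheel '[{"dx":0,"dy":0,"dz":-1,"wx":0,"wy":0,"wz":0,"claw":0},{"dx":0,"dy":0,"dz":-4,"wx":0,"wy":0,"wz":0,"claw":0},{"dx":0,"dy":0,"dz":-5,"wx":0,"wy":0,"wz":0,"claw":0},{"dx":0,"dy":0,"dz":-4.3,"wx":0,"wy":0,"wz":0,"claw":0},{"dx":-2,"dy":0.5,"dz":0,"wx":0,"wy":0,"wz":0,"claw":0},{"dx":-4,"dy":1,"dz":0,"wx":0,"wy":0,"wz":0,"claw":0}]'
python3 -m handwheel '[{"dx":-4,"dy":1,"dz":0,"wx":0,"wy":0,"wz":0,"claw":0},{"dx":-4,"dy":1,"dz":0,"wx":0,"wy":0,"wz":0,"claw":0},{"dx":-4,"dy":1,"dz":0,"wx":0,"wy":0,"wz":0,"claw":0},{"dx":-3.8,"dy":0.5,"dz":0,"wx":0,"wy":0,"wz":0,"claw":0},{"dx":-2,"dy":0,"dz":0,"wx":0,"wy":0,"wz":0,"claw":0},{"dx":0,"dy":0,"dz":0,"wx":0,"wy":0,"wz":0,"claw":0},{"dx":0,"dy":0,"dz":0,"wx":0,"wy":0,"wz":0,"claw":0}]'
python3 - <<'E'
from h import *
P=monitor.observe()['position']
ims=[]
for n in ('scene','side'):
    c=cam(n); q=proj(c,(P[0],P[1],.13)); u,v=np.round(q).astype(int); print(n,u,v)
    im=c[0].copy()
    cr=im[v-45:v+45,u-45:u+45]; ims.append(cv2.resize(cr,(400,400),interpolation=2)); cv2.imwrite(f'pics/f_{n}.png',im)
    print('foot',proj(c,(P[0],P[1],P[2]-.1074)),'mouth',proj(c,(.552,-.045,.12)))
cv2.imwrite('pics/c.png',np.hstack(ims))
E
```

```text
clock: 4.42
position: [0.5162, 0.134, 0.2605]
tool_rot: [3.14, -0.001, 1.574]
force: [-0.0, 0.0, -2.7]
grip_width: 0.0122
finger_force: 68.8
clock: 5.3
position: [0.5512, -0.0437, 0.2596]
tool_rot: [3.141, -0.0, 1.572]
force: [-0.7, 0.1, -2.1]
grip_width: 0.012
finger_force: 68.8
scene 371 283
foot [371.67313315 274.45170081] mouth [371.14686879 286.84299963]
side 328 221
foot [328.37538821 212.99933909] mouth [327.90454141 224.30062208]
```

View pics/c.png

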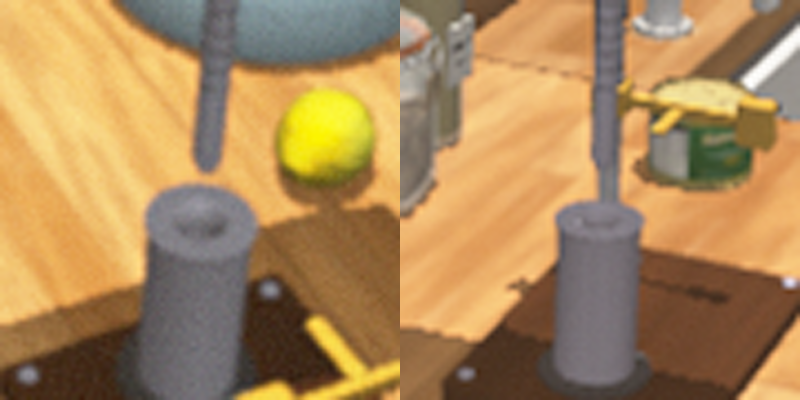

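The scene crop puts the foot at about (207,165) and the mouth at about (201,222). The side crop puts the foot near x=606 and the mouth near x=600. The foot is almost above the mouth, with a possible offset of a few mm in y. The wrist view will settle that.

Run:
```python
from h import *
P=monitor.observe()['position']
c=cam('wrist')
print('foot',proj(c,(P[0],P[1],P[2]-.1074)),'mouth',proj(c,(.552,-.045,.12)),'at TCP',proj(c,P))
u,v=250,130
cv2.imwrite('pics/w3.png',cv2.resize(c[0][150:350,220:420],None,fx=3,fy=3,interpolation=2))
```

```text
foot [318.12889771 245.3582718 ] mouth [319.07620365 235.10588443] at TCP [317.91363078 319.37711437]
```

View pics/w3.png

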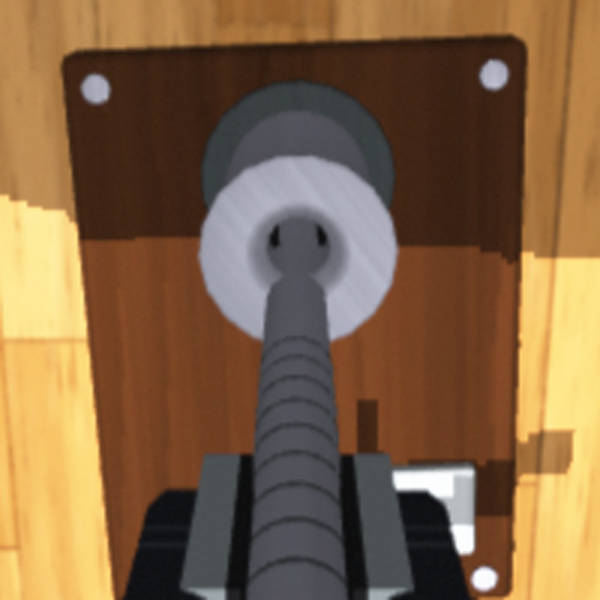

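The mouth ring is centred near (298,249) in the crop and the foot enters its lower part. I'll enlarge the foot.

Run:
```python
from h import *
c=cam('wrist'); g=c[0][210:265,285:355].astype(float)
g=np.clip((g-30)*1.8,0,255).astype(np.uint8)
cv2.imwrite('pics/w4.png',cv2.resize(g,None,fx=10,fy=10,interpolation=2))
P=monitor.observe()['position']
for dy in (0,-.002,-.004):
  for z in (P[2]-.1074,):
    print(dy,[np.round((proj(c,(P[0],P[1]+dy+e,z))-[285,210])*10) for e in (-.0045,0,.0045)], 'bevel',np.round((proj(c,(P[0],P[1]+dy+.007,z+.006))-[285,210])*10))
```

```text
0 [array([331., 416.]), array([331., 355.]), array([331., 294.])] bevel [331. 284.]
-0.002 [array([331., 442.]), array([331., 382.]), array([331., 321.])] bevel [331. 311.]
-0.004 [array([331., 469.]), array([331., 409.]), array([331., 348.])] bevel [331. 339.]
```

View pics/w4.png

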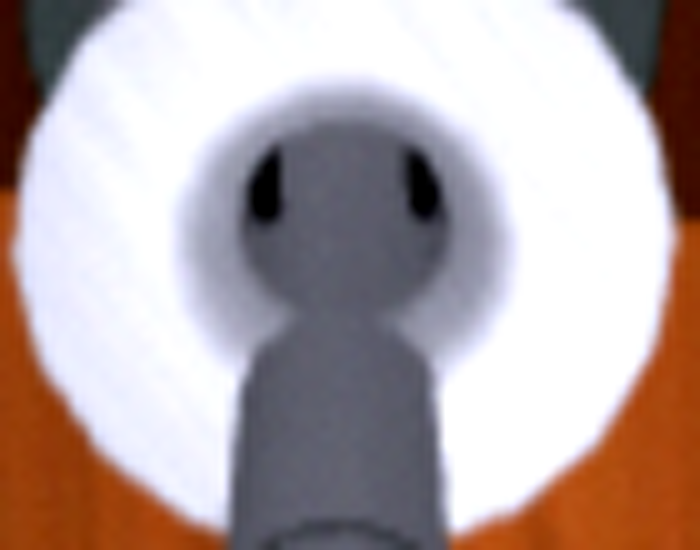

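Against the mouth, the foot is about 1.8 mm low in y because the rod leans about 0.02 rad in the grip. I'll take that lean out and go down into the funnel.

```bash
python3 -m handwheel '[{"dx":0,"dy":0.05,"dz":0,"wx":0,"wy":0.02,"wz":0,"claw":0},{"dx":-0.02,"dy":0,"dz":1.5,"wx":0,"wy":0,"wz":0,"claw":0},{"dx":-0.02,"dy":0,"dz":1.2,"wx":0,"wy":0,"wz":0,"claw":0},{"dx":-0.01,"dy":0,"dz":0.6,"wx":0,"wy":0,"wz":0,"claw":0},{"dx":-0.01,"dy":0,"dz":0.5,"wx":0,"wy":0,"wz":0,"claw":0},{"dx":-0.01,"dy":0,"dz":0.4,"wx":0,"wy":0,"wz":0,"claw":0},{"dx":0,"dy":0,"dz":0,"wx":0,"wy":0,"wz":0,"claw":0}]'
```

```text
clock: 6.38
position: [0.5517, -0.0445, 0.2172]
tool_rot: [-3.141, -0.02, 1.571]
force: [-0.2, 0.0, -1.9]
grip_width: 0.0123
finger_force: 68.8
```

```bash
python3 -m handwheel '[{"dx":-0.01,"dy":0,"dz":0.4,"wx":0,"wy":0,"wz":0,"claw":0},{"dx":-0.01,"dy":0,"dz":0.4,"wx":0,"wy":0,"wz":0,"claw":0}]'; python3 -m handwheel '[{"dx":-0.01,"dy":0,"dz":0.3,"wx":0,"wy":0,"wz":0,"claw":0},{"dx":-0.01,"dy":0,"dz":0.3,"wx":0,"wy":0,"wz":0,"claw":0}]';  python3 -m handwheel '[{"dx":-0.01,"dy":0,"dz":0.3,"wx":0,"wy":0,"wz":0,"claw":0},{"dx":-0.01,"dy":0,"dz":0.3,"wx":0,"wy":0,"wz":0,"claw":0}]';  python3 -m handwheel '[{"dx":-0.01,"dy":0,"dz":0.3,"wx":0,"wy":0,"wz":0,"claw":0},{"dx":-0.01,"dy":0,"dz":0.3,"wx":0,"wy":0,"wz":0,"claw":0}]'
```

```text
clock: 6.62
position: [0.5519, -0.0445, 0.2092]
tool_rot: [3.141, -0.02, 1.571]
force: [-0.3, -1.4, -2.3]
grip_width: 0.0119
finger_force: 68.8
clock: 6.88
position: [0.5518, -0.0446, 0.2031]
tool_rot: [-3.142, -0.02, 1.571]
force: [0.1, 0.5, -2.2]
grip_width: 0.0124
finger_force: 68.8
clock: 7.12
position: [0.5518, -0.0447, 0.1971]
tool_rot: [3.142, -0.02, 1.571]
force: [1.0, -0.3, -0.9]
grip_width: 0.0123
finger_force: 68.8
clock: 7.38
position: [0.5519, -0.0447, 0.1912]
tool_rot: [3.141, -0.02, 1.571]
force: [0.5, 0.0, 2.6]
grip_width: 0.0126
finger_force: 69.3
```

```bash
for i in 1; do :; done; python3 -m handwheel '[{"dx":-0.01,"dy":0,"dz":0.3,"wx":0,"wy":0,"wz":0,"claw":0},{"dx":-0.01,"dy":0,"dz":0.3,"wx":0,"wy":0,"wz":0,"claw":0}]'; python3 -m handwheel '[{"dx":-0.01,"dy":0,"dz":0.3,"wx":0,"wy":0,"wz":0,"claw":0},{"dx":-0.01,"dy":0,"dz":0.3,"wx":0,"wy":0,"wz":0,"claw":0}]'; python3 -m handwheel '[{"dx":0,"dy":0,"dz":0.15,"wx":0,"wy":0,"wz":0,"claw":0},{"dx":0,"dy":0,"dz":0.15,"wx":0,"wy":0,"wz":0,"claw":0}]';python3 -m handwheel '[{"dx":0,"dy":0,"dz":0.15,"wx":0,"wy":0,"wz":0,"claw":0}]'
```

```text
clock: 7.62
position: [0.5519, -0.0448, 0.1852]
tool_rot: [3.141, -0.02, 1.571]
force: [-0.3, 0.1, 2.1]
grip_width: 0.0124
finger_force: 69.3
clock: 7.88
position: [0.5518, -0.0449, 0.1791]
tool_rot: [3.142, -0.02, 1.571]
force: [1.0, -0.4, 1.9]
grip_width: 0.0124
finger_force: 69.3
clock: 8.12
position: [0.5518, -0.0449, 0.1762]
tool_rot: [-3.142, -0.02, 1.571]
force: [-0.7, 0.0, 2.3]
grip_width: 0.0123
finger_force: 69.3
clock: 8.25
position: [0.5518, -0.0448, 0.1747]
tool_rot: [3.142, -0.02, 1.571]
force: [-0.0, 0.0, 1.3]
grip_width: 0.0125
finger_force: 69.3
```

```bash
python3 -m handwheel '[{"dx":0,"dy":0,"dz":0.15,"wx":0,"wy":0,"wz":0,"claw":0}]'|grep -E "pos|force: \["; python3 -m handwheel '[{"dx":0,"dy":0,"dz":0.15,"wx":0,"wy":0,"wz":0,"claw":0}]'|grep -E "pos|force: \["; python3 -m handwheel '[{"dx":0,"dy":0,"dz":0.15,"wx":0,"wy":0,"wz":0,"claw":0}]'|grep -E "pos|force: \["
```

```text
position: [0.5518, -0.0448, 0.1732]
force: [-0.0, 0.1, 1.4]
position: [0.5518, -0.0448, 0.1717]
force: [0.1, -0.5, 1.6]
position: [0.5518, -0.0448, 0.1702]
force: [0.2, -0.3, 1.2]
```

```bash
python3 -m handwheel '[{"dx":0,"dy":0,"dz":0.1,"wx":0,"wy":0,"wz":0,"claw":0}]'|grep -E "pos|force: \["; python3 -m handwheel '[{"dx":0,"dy":0,"dz":0.1,"wx":0,"wy":0,"wz":0,"claw":0}]'|grep -E "pos|force: \["
```

```text
position: [0.5518, -0.0447, 0.1692]
force: [-0.5, -0.0, 2.2]
position: [0.5518, -0.0447, 0.1682]
force: [0.7, 0.1, 1.7]
```

```bash
python3 -m handwheel '[{"dx":0,"dy":0,"dz":0.2,"wx":0,"wy":0,"wz":0,"claw":0}]'|grep -E "pos|force: \["; python3 -m handwheel '[{"dx":0,"dy":0,"dz":0.2,"wx":0,"wy":0,"wz":0,"claw":0}]'|grep -E "pos|force: \["
```

```text
position: [0.5518, -0.0447, 0.1662]
force: [-0.2, -0.3, 2.0]
position: [0.5518, -0.0446, 0.1641]
force: [0.3, -1.2, 1.4]
```

```bash
sleep 0
python3 - <<'E'
from workcell import monitor
s=monitor.observe(); print(s['clock'],s['position'],s['force'])
E
```

```text
9.125 [ 0.55178377 -0.04459831  0.1641222 ] [ 0.29756855 -1.17103563  1.36767169]
```

```bash
python3 -m handwheel '[{"dx":0,"dy":0,"dz":0.2,"wx":0,"wy":0,"wz":0,"claw":0}]'|grep -E "pos|force: \["; python3 -m handwheel '[{"dx":0,"dy":0,"dz":0.2,"wx":0,"wy":0,"wz":0,"claw":0}]'|grep -E "pos|force: \["
```

```text
position: [0.5518, -0.0446, 0.1621]
force: [-0.4, -0.4, 1.7]
position: [0.5518, -0.0445, 0.1601]
force: [-0.1, -0.2, 1.0]
```

```bash
python3 -m handwheel '[{"dx":0,"dy":0,"dz":0.2,"wx":0,"wy":0,"wz":0,"claw":0}]'|grep -E "pos|force: \["; python3 -m handwheel '[{"dx":0,"dy":0,"dz":0.2,"wx":0,"wy":0,"wz":0,"claw":0}]'|grep -E "pos|force: \["
```

```text
position: [0.5518, -0.0445, 0.1581]
force: [0.4, -0.5, 2.7]
position: [0.5518, -0.0445, 0.1561]
force: [-0.3, -0.1, 2.2]
```

```bash
python3 -m handwheel '[{"dx":0,"dy":0,"dz":0.2,"wx":0,"wy":0,"wz":0,"claw":0}]'|grep -E "pos|force: \["; python3 -m handwheel '[{"dx":0,"dy":0,"dz":0.2,"wx":0,"wy":0,"wz":0,"claw":0}]'|grep -E "pos|force: \["
```

```text
position: [0.5518, -0.0444, 0.1542]
force: [0.0, -0.2, 3.3]
position: [0.5518, -0.0444, 0.1521]
force: [-0.1, -1.3, 2.6]
```

```bash
python3 -m handwheel '[{"dx":0,"dy":0,"dz":0.2,"wx":0,"wy":0,"wz":0,"claw":0}]'|grep -E "pos|force: \["; python3 -m handwheel '[{"dx":0,"dy":0,"dz":0.1,"wx":0,"wy":0,"wz":0,"claw":0}]'|grep -E "pos|force: \["
```

```text
position: [0.5518, -0.0443, 0.1502]
force: [-0.0, -0.2, 2.4]
position: [0.5518, -0.0443, 0.1491]
force: [-0.2, 0.1, 1.2]
```

```bash
python3 -m handwheel '[{"dx":0,"dy":0,"dz":0.2,"wx":0,"wy":0,"wz":0,"claw":0}]'|grep -E "pos|force: \["; python3 -m handwheel '[{"dx":0,"dy":0,"dz":0.2,"wx":0,"wy":0,"wz":0,"claw":0}]'|grep -E "pos|force: \["
```

```text
position: [0.5519, -0.0443, 0.1473]
force: [0.2, 0.7, 2.0]
position: [0.5518, -0.0443, 0.1451]
force: [0.3, 0.7, 1.4]
```

```bash
python3 -m handwheel '[{"dx":0,"dy":0,"dz":0.2,"wx":0,"wy":0,"wz":0,"claw":0}]'|grep -E "pos|force"; python3 -m handwheel '[{"dx":0,"dy":0,"dz":0.2,"wx":0,"wy":0,"wz":0,"claw":0}]'|grep -E "pos|force: \["
```

```text
position: [0.5519, -0.0442, 0.1432]
force: [-0.2, -0.8, 6.6]
finger_force: 69.7
position: [0.552, -0.0442, 0.1414]
force: [-1.0, -0.2, 11.1]
```

Contact is clear: about 9 N over the drag, rising at 2.5 N/mm. I'll hold, then release.

```bash
python3 -m handwheel '[{"dx":0,"dy":0,"dz":0,"wx":0,"wy":0,"wz":0,"claw":0},{"dx":0,"dy":0,"dz":0,"wx":0,"wy":0,"wz":0,"claw":0},{"dx":0,"dy":0,"dz":0,"wx":0,"wy":0,"wz":0,"claw":0},{"dx":0,"dy":0,"dz":0,"wx":0,"wy":0,"wz":0,"claw":0}]'; python3 -m handwheel '[{"dx":0,"dy":0,"dz":0,"wx":0,"wy":0,"wz":0,"claw":35},{"dx":0,"dy":0,"dz":0,"wx":0,"wy":0,"wz":0,"claw":35},{"dx":0,"dy":0,"dz":0,"wx":0,"wy":0,"wz":0,"claw":35},{"dx":0,"dy":0,"dz":0,"wx":0,"wy":0,"wz":0,"claw":35}]' 20
python3 - <<'E'
from h import *
for n in ('scene','side'):
    c=cam(n);cv2.imwrite(f'pics/r_{n}.png',c[0])
    # expected rod top
    print(n,proj(c,(.5522,-.0438,.204)),proj(c,(.5522,-.0438,.12)))
E
```

```text
clock: 11.12
position: [0.5518, -0.0442, 0.1413]
tool_rot: [3.142, -0.02, 1.571]
force: [0.4, 0.2, 3.2]
grip_width: 0.012
finger_force: 69.4
clock: 11.62
position: [0.5517, -0.0442, 0.1412]
tool_rot: [-3.141, -0.02, 1.571]
force: [0.2, -0.3, -0.4]
grip_width: 0.0297
finger_force: 0.0
scene [374.13525841 253.94103959] [370.95039521 286.44232147]
side [328.71010343 193.8403749 ] [327.63990786 224.46495801]
```

The hold reading sagged to 3 N, which could be the wiper's friction relaxing or some slip in the grip. I'll touch the rod's top with the closed fingertips. That measures its height and allows a clean press from above.

```bash
python3 -m handwheel '[{"dx":0.04,"dy":0,"dz":-2,"wx":0,"wy":0,"wz":0,"claw":40},{"dx":0.06,"dy":0,"dz":-3,"wx":0,"wy":0,"wz":0,"claw":40},{"dx":0.06,"dy":0,"dz":-3,"wx":0,"wy":-0.02,"wz":0,"claw":40},{"dx":0.05,"dy":0.05,"dz":0,"wx":0,"wy":0,"wz":0,"claw":0},{"dx":0,"dy":0,"dz":0,"wx":0,"wy":0,"wz":0,"claw":0},{"dx":0,"dy":0,"dz":0,"wx":0,"wy":0,"wz":0,"claw":0},{"dx":0,"dy":0,"dz":0,"wx":0,"wy":0,"wz":0,"claw":0},{"dx":0,"dy":0,"dz":0,"wx":0,"wy":0,"wz":0,"claw":0}]'
python3 - <<'E'
from h import *
ims=[]
for n in ('scene','side'):
    c=cam(n);u,v=np.round(proj(c,(.54,-.06,.19))).astype(int);print(n,u,v)
    ims.append(cv2.resize(c[0][v-60:v+60,u-40:u+40],(400,600),interpolation=2))
cv2.imwrite('pics/d.png',np.hstack(ims))
E
```

```text
clock: 12.72
position: [0.5522, -0.0437, 0.221]
tool_rot: [-3.141, -0.0, 1.571]
force: [-0.7, 0.6, 0.1]
grip_width: -0.0
finger_force: 0.0
scene 372 266
side 336 198
```

View pics/d.png

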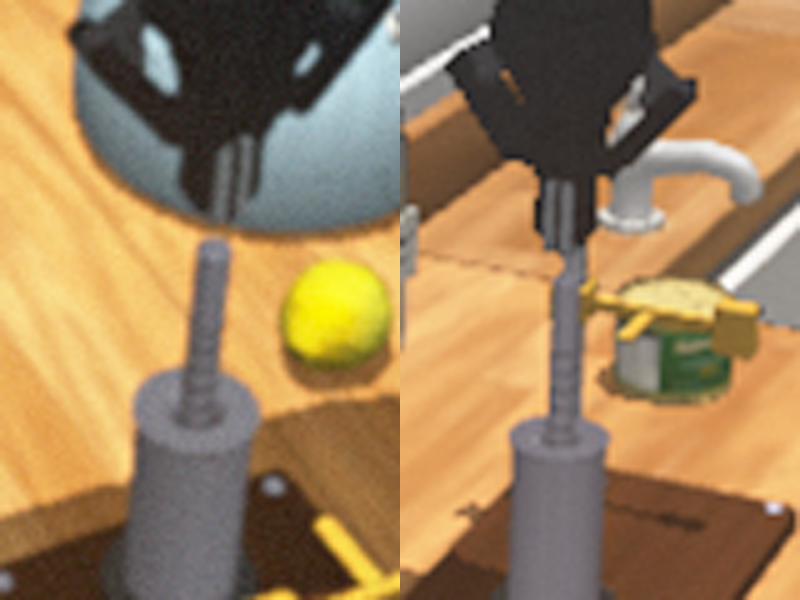

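The rod stands in the barrel with its top about 2 cm below the closed fingertips, at crop (214,245) in scene and (567,280) in side. I'll touch down gently.

```bash
python3 -m handwheel '[{"dx":0,"dy":0,"dz":0.6,"wx":0,"wy":0,"wz":0,"claw":0},{"dx":0,"dy":0,"dz":0.4,"wx":0,"wy":0,"wz":0,"claw":0}]'|grep -E "pos|force: \["; for k in 0; do python3 -m handwheel '[{"dx":0,"dy":0,"dz":0.15,"wx":0,"wy":0,"wz":0,"claw":0}]'|grep -E "pos|force: \["; python3 -m handwheel '[{"dx":0,"dy":0,"dz":0.15,"wx":0,"wy":0,"wz":0,"claw":0}]'|grep -E "pos|force: \["; done
```

```text
position: [0.5521, -0.0436, 0.2107]
force: [-0.4, 0.1, -0.4]
position: [0.5521, -0.0436, 0.2093]
force: [-0.5, -0.3, -0.2]
position: [0.5523, -0.0437, 0.2082]
force: [-0.2, -0.1, 0.2]
```

```bash
python3 -m handwheel '[{"dx":0,"dy":0,"dz":0.1,"wx":0,"wy":0,"wz":0,"claw":0}]'|grep -E "pos|force: \["
```

```text
position: [0.5523, -0.0437, 0.2073]
force: [-0.2, -0.9, 1.0]
```

```bash
python3 -m handwheel '[{"dx":0,"dy":0,"dz":0.1,"wx":0,"wy":0,"wz":0,"claw":0}]'|grep -E "pos|force: \["; python3 -m handwheel '[{"dx":0,"dy":0,"dz":0.1,"wx":0,"wy":0,"wz":0,"claw":0}]'|grep -E "pos|force: \["
```

```text
position: [0.5523, -0.0437, 0.2063]
force: [0.5, 0.1, -0.2]
position: [0.5526, -0.0437, 0.2056]
force: [0.8, -0.0, 6.0]
```

```bash
python3 -m handwheel '[{"dx":0,"dy":0,"dz":0.1,"wx":0,"wy":0,"wz":0,"claw":0}]'|grep -E "pos|force: \["
```

```text
position: [0.5528, -0.0437, 0.2048]
force: [-1.0, 0.4, 8.1]
```

```bash
python3 -m handwheel '[{"dx":0,"dy":0,"dz":0.1,"wx":0,"wy":0,"wz":0,"claw":0}]'|grep -E "pos|force: \["; python3 -m handwheel '[{"dx":0,"dy":0,"dz":0,"wx":0,"wy":0,"wz":0,"claw":0},{"dx":0,"dy":0,"dz":0,"wx":0,"wy":0,"wz":0,"claw":0},{"dx":0,"dy":0,"dz":0,"wx":0,"wy":0,"wz":0,"claw":0}]'|grep -E "pos|force: \["
```

```text
position: [0.5529, -0.0437, 0.2039]
force: [0.6, -1.3, 9.7]
position: [0.5528, -0.0437, 0.2039]
force: [0.4, 0.1, 7.2]
```

Pressed home at about 8 N and held. The rod's top is at about z = 0.2055. Next comes the pointer: lift, go over the tab and turn the gripper.

```bash
python3 -m handwheel '[{"dx":0,"dy":0,"dz":-1.5,"wx":0,"wy":0,"wz":0,"claw":0},{"dx":0,"dy":0,"dz":-3,"wx":0,"wy":0,"wz":0,"claw":0},{"dx":-3.4,"dy":-1.1,"dz":0,"wx":0,"wy":0,"wz":0,"claw":0},{"dx":-3.4,"dy":-1.1,"dz":0,"wx":0,"wy":0,"wz":0,"claw":0},{"dx":-3.4,"dy":-1.1,"dz":0,"wx":0,"wy":0,"wz":0,"claw":60},{"dx":-3,"dy":-1,"dz":0,"wx":0,"wy":0,"wz":0,"claw":60},{"dx":0,"dy":0,"dz":0,"wx":0,"wy":0,"wz":-0.15,"claw":60},{"dx":0,"dy":0,"dz":0,"wx":0,"wy":0,"wz":-0.16,"claw":60}]'
python3 -m handwheel '[{"dx":0,"dy":0,"dz":0,"wx":0,"wy":0,"wz":-0.18,"claw":60},{"dx":0,"dy":0,"dz":0,"wx":0,"wy":0,"wz":-0.18,"claw":60},{"dx":0,"dy":0,"dz":0,"wx":0,"wy":0,"wz":-0.18,"claw":60},{"dx":0,"dy":0,"dz":0,"wx":0,"wy":0,"wz":-0.18,"claw":60},{"dx":0,"dy":0,"dz":0,"wx":0,"wy":0,"wz":-0.18,"claw":60},{"dx":0,"dy":0,"dz":0,"wx":0,"wy":0,"wz":-0.18,"claw":60},{"dx":0,"dy":0,"dz":0,"wx":0,"wy":0,"wz":-0.18,"claw":60},{"dx":0,"dy":0,"dz":0,"wx":0,"wy":0,"wz":-0.05,"claw":60}]'
python3 -m handwheel '[{"dx":0,"dy":0,"dz":0,"wx":0,"wy":0,"wz":0,"claw":60},{"dx":0,"dy":0,"dz":0,"wx":0,"wy":0,"wz":0,"claw":60}]'
python3 - <<'E'
from h import *
c=cam('wrist');cv2.imwrite('pics/w5.png',c[0])
for z in (.138,.153):print(proj(c,(.5095,-.177,z)))
E
```

```text
clock: 15.32
position: [0.5093, -0.176, 0.2492]
tool_rot: [3.141, 0.0, 1.885]
force: [-0.3, -0.8, 0.4]
grip_width: 0.0512
finger_force: 0.0
clock: 16.32
position: [0.5093, -0.1759, 0.2491]
tool_rot: [-3.141, 0.0, -3.089]
force: [-0.0, 0.7, 0.6]
grip_width: 0.0514
finger_force: 0.0
clock: 16.58
position: [0.5093, -0.1757, 0.2487]
tool_rot: [-3.141, 0.0, -3.094]
force: [-0.0, 0.7, -0.2]
grip_width: 0.051
finger_force: 0.0
[317.58568982 244.89013223]
[317.51123518 251.42881976]
```

View pics/w5.png

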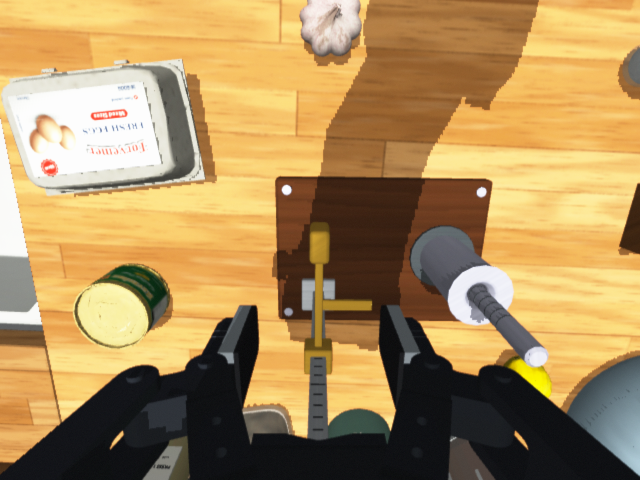

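The wrist view shows the tab at (319,245), midway between the fingers and square to them, with the rod standing at the right. I'll go down and pinch it.

```bash
python3 -m handwheel '[{"dx":0.2,"dy":0,"dz":4,"wx":0,"wy":0,"wz":0,"claw":60},{"dx":0,"dy":0,"dz":4.5,"wx":0,"wy":0,"wz":0,"claw":60},{"dx":0,"dy":0,"dz":3,"wx":0,"wy":0,"wz":0,"claw":60},{"dx":0,"dy":0,"dz":0.9,"wx":0,"wy":0,"wz":0,"claw":60},{"dx":0,"dy":0,"dz":0,"wx":0,"wy":0,"wz":0,"claw":60}]'; python3 -m handwheel '[{"dx":0,"dy":0,"dz":0,"wx":0,"wy":0,"wz":0,"claw":0},{"dx":0,"dy":0,"dz":0,"wx":0,"wy":0,"wz":0,"claw":0},{"dx":0,"dy":0,"dz":0,"wx":0,"wy":0,"wz":0,"claw":0},{"dx":0,"dy":0,"dz":0,"wx":0,"wy":0,"wz":0,"claw":0},{"dx":0,"dy":0,"dz":0,"wx":0,"wy":0,"wz":0,"claw":0}]' 30
```

```text
clock: 17.25
position: [0.5075, -0.1757, 0.1246]
tool_rot: [-3.142, -0.0, -3.093]
force: [0.5, 0.6, 0.6]
grip_width: 0.0509
finger_force: 0.0
clock: 17.88
position: [0.5077, -0.1756, 0.1245]
tool_rot: [3.142, 0.001, -3.092]
force: [2.9, 3.2, 1.0]
grip_width: 0.0138
finger_force: 34.5
```

```bash
python3 -m handwheel '[{"dx":0,"dy":0,"dz":-0.7,"wx":0,"wy":0,"wz":0,"claw":0},{"dx":0,"dy":0,"dz":-1.2,"wx":0,"wy":0,"wz":0,"claw":0},{"dx":0,"dy":0,"dz":-1.3,"wx":0,"wy":0,"wz":0,"claw":0},{"dx":0,"dy":0,"dz":-1.3,"wx":0,"wy":0,"wz":0,"claw":0},{"dx":0,"dy":0,"dz":-1.3,"wx":0,"wy":0,"wz":0,"claw":0},{"dx":0,"dy":0,"dz":-1.0,"wx":0,"wy":0,"wz":0,"claw":0},{"dx":0,"dy":0,"dz":-0.6,"wx":0,"wy":0,"wz":0,"claw":0},{"dx":0,"dy":0,"dz":0,"wx":0,"wy":0,"wz":0,"claw":0}]'
python3 - <<'E'
from h import *
ims=[]
for n in ('scene','side'):
    c=cam(n);u,v=np.round(proj(c,(.54,-.10,.20))).astype(int);print(n,u,v)
    ims.append(cv2.resize(c[0][v-50:v+50,u-40:u+40],(400,500),interpolation=2))
    # pixel rows expected for z=.2055 at edge estimate (bore minus 25mm in y) and rod top
    for X in [(.5523,-.0437,.2055),(.5575,-.10,.2055),(.5575,-.10,.2125)]: print((proj(c,X)-[u-40,v-50])*5)
cv2.imwrite('pics/e.png',np.hstack(ims))
E
```

```text
clock: 18.88
position: [0.5076, -0.1756, 0.1986]
tool_rot: [-3.142, 0.001, -3.092]
force: [4.9, 3.9, 1.9]
grip_width: 0.0134
finger_force: 34.5
scene 383 275
[156.08085155 141.42990884]
[242.51693575 226.94831869]
[244.38508105 212.38381184]
side 342 189
[133.38186651 271.42097386]
[169.00716603 232.41749024]
[169.53221771 219.59997934]
```

View pics/e.png

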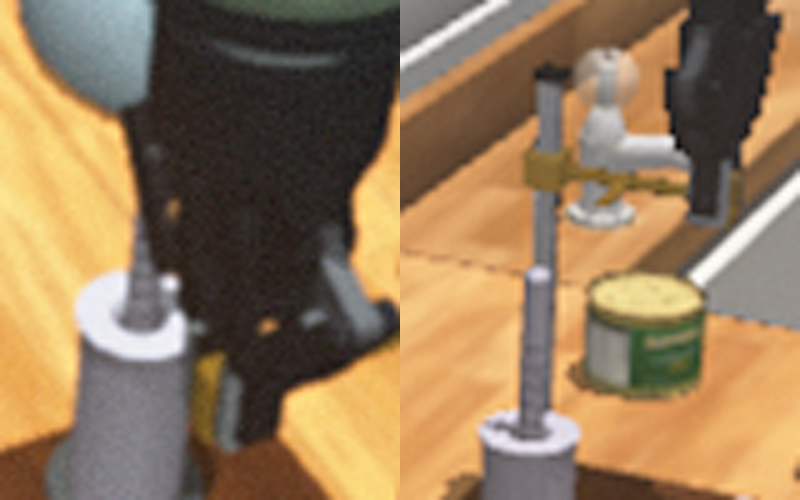

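In the side crop the rod's top is at (540,272), as predicted for z = 0.2055, and the raised blade stands slightly high. I'll release, then tap the tab's top down with the closed tips to TCP z = 0.2205.

```bash
python3 -m handwheel '[{"dx":0,"dy":0,"dz":0,"wx":0,"wy":0,"wz":0,"claw":50},{"dx":0,"dy":0,"dz":0,"wx":0,"wy":0,"wz":0,"claw":50},{"dx":0,"dy":0,"dz":0,"wx":0,"wy":0,"wz":0,"claw":50},{"dx":0,"dy":0,"dz":-2,"wx":0,"wy":0,"wz":0,"claw":50},{"dx":0,"dy":0,"dz":-2.5,"wx":0,"wy":0,"wz":0,"claw":50},{"dx":0,"dy":0,"dz":0,"wx":0,"wy":0,"wz":0,"claw":0},{"dx":0,"dy":0,"dz":0,"wx":0,"wy":0,"wz":0,"claw":0},{"dx":0,"dy":0,"dz":0,"wx":0,"wy":0,"wz":0,"claw":0}]'; python3 -m handwheel '[{"dx":0,"dy":0,"dz":0,"wx":0,"wy":0,"wz":0,"claw":0},{"dx":0,"dy":0,"dz":0.8,"wx":0,"wy":0,"wz":0,"claw":0},{"dx":0,"dy":0,"dz":0.3,"wx":0,"wy":0,"wz":0,"claw":0}]'; python3 -m handwheel '[{"dx":0,"dy":0,"dz":0.2,"wx":0,"wy":0,"wz":0,"claw":0}]'|grep -E "pos|force: \["; python3 -m handwheel '[{"dx":0,"dy":0,"dz":0.2,"wx":0,"wy":0,"wz":0,"claw":0}]'|grep -E "pos|force: \["; python3 -m handwheel '[{"dx":0,"dy":0,"dz":0.2,"wx":0,"wy":0,"wz":0,"claw":0}]'|grep -E "pos|force: \["
```

```text
clock: 19.98
position: [0.5069, -0.1757, 0.2426]
tool_rot: [3.141, -0.001, -3.092]
force: [-0.3, -0.6, 0.6]
grip_width: -0.0001
finger_force: 0.0
clock: 20.35
position: [0.507, -0.1757, 0.2314]
tool_rot: [3.141, -0.001, -3.092]
force: [-0.1, -0.1, -0.2]
grip_width: -0.0002
finger_force: 0.0
position: [0.5072, -0.1757, 0.2299]
force: [0.8, 1.3, 0.3]
position: [0.5073, -0.1758, 0.2282]
force: [0.2, -0.2, -0.4]
position: [0.5073, -0.1757, 0.2262]
force: [0.6, -0.4, -0.2]
```

```bash
python3 -m handwheel '[{"dx":0,"dy":0,"dz":0.2,"wx":0,"wy":0,"wz":0,"claw":0}]'|grep -E "pos|force: \["; python3 -m handwheel '[{"dx":0,"dy":0,"dz":0.2,"wx":0,"wy":0,"wz":0,"claw":0}]'|grep -E "pos|force: \["; python3 -m handwheel '[{"dx":0,"dy":0,"dz":0.15,"wx":0,"wy":0,"wz":0,"claw":0},{"dx":0,"dy":0,"dz":0,"wx":0,"wy":0,"wz":0,"claw":0}]'|grep -E "pos|force: \["
```

```text
position: [0.5073, -0.1758, 0.2243]
force: [-0.2, 0.8, 2.2]
position: [0.5073, -0.1758, 0.2223]
force: [0.2, -0.8, 1.2]
position: [0.5073, -0.1757, 0.2207]
force: [0.1, 1.4, 0.3]
```

```bash
python3 -m handwheel '[{"dx":0,"dy":0,"dz":0.05,"wx":0,"wy":0,"wz":0,"claw":0}]'|grep -E "pos|force: \["; python3 -m handwheel '[{"dx":0,"dy":0,"dz":-3,"wx":0,"wy":0,"wz":0,"claw":0},{"dx":0,"dy":0,"dz":-4,"wx":0,"wy":0,"wz":0,"claw":0},{"dx":0,"dy":0,"dz":-2,"wx":0,"wy":0,"wz":0,"claw":0},{"dx":0,"dy":0,"dz":0,"wx":0,"wy":0,"wz":0,"claw":0}]'
python3 - <<'E'
from h import *
for n in ('side','scene'):
    c=cam(n); b,g,r=[c[0][:,:,i].astype(int) for i in range(3)]
    m=(r-b>70)&(r>100)&(r-g<70)
    for k in ('pointer','rod'):
        for d in optics.masks_of(k,n)[:1]: print(n,k,d['p'],d['rect'])
    for z in (.2005,.2055,.2105):
        print(z,'tab top',proj(c,(.5075,-.1757,z+.015)).round(1),'tab bot',proj(c,(.5075,-.1757,z-.015)).round(1),'rodtop',proj(c,(.5523,-.0437,z)).round(1))
    u,v=np.round(proj(c,(.5075,-.1757,.2055))).astype(int)
    print(u,v);
    for row in range(v-18,v+19): print(row,(r-b)[row,u-4:u+5])
E
```

```text
position: [0.5073, -0.1758, 0.2203]
force: [-0.7, -0.1, 1.5]
clock: 21.85
position: [0.5078, -0.1759, 0.3115]
tool_rot: [-3.141, 0.002, -3.093]
force: [-0.2, 0.3, -0.6]
grip_width: 0.0003
finger_force: 0.0
side pointer 0.83 [328.1, 175.1, 41.3, 11.4]
side rod 0.61 [325.0, 192.0, 5.8, 35.1]
0.2005 tab top [364.9 175.9] tab bot [364.2 186.5] rodtop [328.6 195.2]
0.2055 tab top [365.  174.1] tab bot [364.3 184.8] rodtop [328.7 193.3]
0.2105 tab top [365.1 172.3] tab bot [364.4 183. ] rodtop [328.7 191.4]
365 179
161 [118 119 120 121 121 123 119 119 118]
162 [120 122 123 123 123 122 121 119 120]
163 [125 125 124 123 121 120 121 119 118]
164 [123 124 122 122 119 117 119 117 118]
165 [125 121 120 118 116 117 114 116 115]
166 [127 124 120 115 114 115 117 115 114]
167 [ 37  72 110 119 117 116 115 114 114]
168 [  0   8  33  74 112 116 113 112 112]
169 [  1   0   1   9  49 101 116 113 112]
170 [  4   3   1  -3   6  55 107 114 114]
171 [  4   4   3   5   7  16  72 118 115]
172 [  1   2   4   3   5   3  50 120 113]
173 [14 18 12 -3  2  2 32 98 90]
174 [67 86 64 39 40 37 38 64 69]
175 [ 93  95 10
[... 1818 characters left out ...]
]
305 [ 75  92 104 100 101  98  91  98  96]
306 [ 84  89  99  97  96  98  97 103  98]
307 [ 84  85 101  97  97 100  96  99  95]
308 [ 85  96 101  96  94  99  98  96 100]
309 [ 87  95 100  97  98  96  92  93  98]
310 [ 84  96  99  99 100  99  95  92 100]
311 [88 98 97 94 94 95 94 99 95]
312 [ 96  97  96  93 100  95  95  94  95]
313 [91 97 92 96 93 92 83 77 80]
314 [ 90 101  97  80  84  78  69  69  64]
315 [83 82 74 71 73 66 63 64 62]
316 [54 52 58 68 63 66 63 69 70]
317 [36 45 57 68 68 63 66 62 64]
318 [46 49 55 66 66 69 68 65 60]
319 [39 50 57 68 73 70 65 67 66]
320 [34 53 61 79 73 70 72 72 69]
321 [38 47 62 72 77 68 71 66 64]
322 [39 57 69 75 76 72 77 68 68]
323 [41 68 76 72 77 77 73 73 71]
```

Run:
```python
from workcell import job_done
print(job_done())
```

```text
the job is handed in; nothing more can be done
None
```

I handed the job in: the rod stands pressed home on the follower (about 8 N over the drag, by feel), and the pointer's blade is set to within about 1 mm of the rod's top at z ≈ 0.2055 m; the hand-in call returned no verdict.

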